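# Set the tilt table on its setting block and hold the rock slab against the toe stop

### The arm

A 6-joint arm with a two-finger parallel gripper is mounted at the origin on a cart in front of the work surface, level with it; the furniture and walls round the work are solid. World frame = base frame: x ahead of the robot, y to its left, z up, the work surface at z = 0. Lengths are in m, angles in rad, forces in N, time in s.
With the tool pointing down it reaches from about 0.325 to 0.85 m from the base axis. Payload 4.4 kg.
Tool frame: the origin (TCP) lies at the very end of the fingers, on their centre line; the grasp point (between the pads) lies 19 mm behind it; z points along the fingers, y is the line along which they close (so a half turn about z gives the same grasp; the last joint's range is limited). The gripper opens to 94 mm and grips with 3 to 60 N. Pads are 16 mm wide; open, the fingers measure 119 mm over their backs; the gripper's body (75 mm by 177 mm) begins 78 mm behind the grasp point.
Start: joints at [-1.492, 0.207, 1.542, -0, 1.393, -0.15], TCP at [0.13, -0.56, 0.173] pointing down, gripper open.
Joint ranges: [-2.73, 2.73], [-0.86, 2.22], [0.23, 2.46], [-1.11, 4.25], [0.08, 2.63], [-2.82, 2.82]. Speed limits (rad/s): [2.79, 2.79, 3.14, 3.14, 3.14, 3.14].

### API

Orientations are given as a 3x3 rotation matrix whose columns are the frame's x, y, z axes.
In Python, from plant import arm gives the robot as it stands.
- The arm moves only by the shell command python3 -m crank 'ROWS' [FORCE]. ROWS is JSON, a list that holds one entry, the list of rows, each a list of 7 numbers: the shift along the tool's x, y, z normalised to -1 to 1, where 1 is 15 cm, then the turn, a rotation vector about the tool's x, y, z normalised to -1 to 1, where 1 is 2 pi rad, then the opening, from 0 (shut) to 1 (fully open). A call has exactly 10 rows; each row is the pose to reach, as a shift and turn from the pose commanded when the call began, along the tool's axes at that moment, turning the shorter way round; what a row does not reach only later rows make up. A row lasts 1/12 s, in which the tool goes at most 41.7 mm and 7.16 degrees, less where a joint would pass 70% of its speed; a pose out of reach is approached as far as the arm can. A call with a number of a shift or a turn outside -1 to 1 is refused whole. A call with a gripper value outside its range is refused whole. The fingers move at their own pace and stop on an object; FORCE is the grip in N (left out, the last holds). Time passes only in rows, so rows that repeat a pose let the fingers close, or fill a call up. It gives the time, the measured TCP pose, the force, the opening and the grip force at its end, in the units of the state.
- arm.get_state(): the state, without advancing time (a new reading comes with each control period).
- arm.grab_frame(name): name is "side" or "top" or "wrist"; returns a dict with "frame" (384x512x3 uint8, red, green, blue), "z_map" (384x512 float32, m along the optical axis (not along the pixel's ray), 0 where there is no reading), "mtx" (3x3 intrinsics, pixels), "k1" (the pictures are not rectified: a ray, as slopes to the right and down, at radius r is drawn at 1 + k1 r^2 times it, then the intrinsics apply), "extrinsics" (4x4, takes a point from world to camera coordinates). Camera axes: x right, y down, z forward; pixel columns grow to the right and rows downward; lengths in m; the calibration is good to about 2 mm. A picture is of the moment at which its call begins.
- arm.close_job(): hands the job in; it is judged then, once.
Trained networks look in a picture, given as the dict that the camera call returned (one of the last four; its "shot" number tells which), for a name from the list of things; names that differ only in an ending like _2 or _b are one class to them, and where a whole thing is asked for, a point or a joint stands for the part that bears it (a point fixed in the world has none). Each returns a list of dicts, best first, with "confidence" (0 to 1); they miss things now and then, are a little off and sometimes report something else, mostly with a low value. They report only what shows in the picture. A call takes as long as a camera call. They do not tell look-alikes from the thing itself.
- arm.outline_of(picture, query): "region" (384x512 bool, what is visible of it) and "extent" ([centre column, centre row, width, height] in pixels, round what is visible of it).
- arm.landmark_of(picture, query): "uv" ([column, row] in pixels: a listed point, or the origin of a listed thing).
The state is a dict: "t": time; "joint_pos": joint angles; "qvel": joint speeds; "joint_efforts": joint torques, N m; "tcp_pos": TCP position; "eef_rot": TCP orientation; "ft_force": force on the tool from outside, world axes, zero at the start; "ft_torque": the same for the moment, N m; "opening": finger opening in m; "grip_force": force on a finger pad.
Only numpy, scipy, OpenCV 4.12 (cv2) and the standard library are available. Lean on these libraries where they do the work, as an engineer would, in place of code of your own. Each camera call takes 0.05 s, during which the arm holds its last target. There are 200 camera calls.

### The job

Set up the tilt table for the sliding test: fold its plate up by the black knob, slide the taller of the two setting blocks lengthwise into the open end of the gap underneath until it is fully home against the end stop between the guide strips, and fold the plate back down so that it rests on the block at 15 degrees. Then push the rock slab down the plate until its whole edge is flush against the toe stop, and finish while still holding it pressed there, firmly but not hard, ready for me to clamp. Leave the lower block and everything else on the bench where it stands.

Things in the scene. Friction and masses are not known exactly. Their poses are not given: they have to be found in the camera images.
- tilt_table: Fixed grey base of the tilt table, 130 mm wide, 8 mm thick. Origin on the bench, straight under the hinge line, at mid width; x points from the hinge to the open (free) end, y along the hinge, z up. The base reaches from x = -24 to 190 mm; the hinge line is 16 mm above the bench. A degree quadrant, 95 mm high, stands at its edge y = +64 mm, x = 125 to 160 mm.
- tilt_plate (a joint): Angle of the plate (rad): 0 lying down (its start), up to 0.6 as the free end is folded up. Plate 118 mm wide, 8 mm thick, from 4 to 170 mm from the hinge line, which lies in its underside. Stiff hinge: it stays where left; at the knob about 9 N lift it, 3 to 4 N press it down. On the fully home tall block it stands at 0.262 (15 degrees); the block goes home freely with the plate at 0.33 or more.
- plate_knob (a point): Middle of the top of the upright black knob (16 mm diameter, 25 mm high, on a 26 mm washer) on top of the plate, in the middle of its free end, 158 mm from the hinge line and 35 mm above the plate's underside. Axes: x from the hinge along the plate, z square to the plate; they tilt with it.
- toe_line (a point): On the plate's upper face, at mid width, at the foot of that face of the toe stop that looks up the plate, 18 mm from the hinge line. The toe stop is a steel bar across the hinge end of the plate, 100 mm long, 10 mm thick, 14 mm high, fixed to the plate. Axes turn with the plate: x up the plate, away from the stop, y along the stop, z square to the plate.
- seat_end (a point): Top of the base (8 mm above the bench), at the middle of the face of the end stop, a dark cross bar 7 mm high, 97 mm from the hinge line; here the foot of the block's inner end lies when fully home. From it two dark guide strips, 7 mm high and 30 mm apart, run to the open end, flared at the mouth, to x = 185 mm of tilt_table. Axes as those of tilt_table.
- rock_slab: Grey sawn rock slab, 64 mm along its x axis (up the plate), 50 mm along y, 18 mm thick, about 0.16 kg; origin in the centre of its underside. It starts lying on the plate, askew, 8 to 20 mm away from the toe stop. Flush, its origin is 32 mm from toe_line. Pushed at one point it may stick askew against the stop; gripped by its sides it can be turned square.
- tall_block: The taller setting block: a plain steel-grey bar, 140 mm along its x axis, 26 mm wide (y), 34 mm high (z), about 0.3 kg; origin in the centre of its underside; its two ends are alike. Starts lying on the bench to the right of the table. Fully home, its origin is at x = 167 mm, z = 8 mm of tilt_table and it lies along that x axis, its outer end at x = 237 mm.
- low_block: The lower setting block, alike but only 22 mm high: not wanted. Leave it.
- flat_brush: Bystander: flat brush, 38 x 175 x 16 mm, origin at the centre of its underside.
- timer: Bystander: small white timer, 55 x 70 x 25 mm, origin at the centre of its underside.
- moisture_tin_0: Bystander: round tin, 64 mm across, 39 mm high, origin at the centre of its underside.
- moisture_tin_1: Bystander: round tin, 57 mm across, 35 mm high, origin at the centre of its underside.
- clay_specimen: Bystander: brown clay cylinder, 38 mm across, 77 mm high, standing, origin at the centre of its underside.
- porous_stone: Bystander: flat round stone, 50 mm across, 10 mm high, origin at the centre of its underside.
Things that resemble listed ones, but are neither listed nor needed, are in the scene too. Leave any pink or turquoise look-alike of the rock_slab alone.

How it is judged:
By the outcome, as a careful person would: the job done as asked, in the order asked, and still so for the second after the job is handed in, while the arm keeps its last pose, push and grip.
It also fails if it takes over 64 s, if anything falls off the work surface, if the arm or the gripper's body presses on something with over 40 N, if the wrist force passes 120 N, or if a joint passes its speed limit or range.

## Working session

There is one attempt and no reset: what is moved stays moved. The work goes in short steps, Python scripts to look and compute and a shell command to move; the robot and the scene stay as the last step left them, time stands still between calls to the robot, and variables do not carry over. Pictures are saved under pics/ and viewed, at most 10 in all, crops included, and the job is handed in when it is done.

```bash
ls; mkdir -p pics; cat > h.py <<'E'
import numpy as np, cv2
from plant import arm
def ray(p,uv):
    K=p["mtx"]; d=np.array([(uv[0]-K[0,2])/K[0,0],(uv[1]-K[1,2])/K[1,1]]); s=d.copy()
    for _ in range(20): s=d/(1+p["k1"]*(s@s))
    return np.array([s[0],s[1],1.])
def toW(p,c):
    E=p["extrinsics"]; return E[:3,:3].T@(c-E[:3,3])
def atz(p,uv,z):
    o=toW(p,np.zeros(3)); d=toW(p,ray(p,uv))-o
    return o+d*(z-o[2])/d[2]
def atd(p,uv):
    u,v=int(round(uv[0])),int(round(uv[1])); w=p["z_map"][max(v-1,0):v+2,max(u-1,0):u+2]; w=w[w>0]
    return toW(p,ray(p,uv)*np.median(w)) if len(w) else None
def cloud(p,mask):
    vs,us=np.nonzero(mask&(p["z_map"]>0)); K=p["mtx"]
    d=np.stack([(us-K[0,2])/K[0,0],(vs-K[1,2])/K[1,1]],1); s=d.copy()
    for _ in range(20): s=d/(1+p["k1"]*(s**2).sum(1,keepdims=True))
    z=p["z_map"][vs,us]; c=np.c_[s,np.ones(len(s))]*z[:,None]
    E=p["extrinsics"]; return (c-E[:3,3])@E[:3,:3]
def save(p,n): cv2.imwrite(f"pics/{n}.png",p["frame"][:,:,::-1])
E
cat > a.py <<'E'
from h import *
np.set_printoptions(precision=4,suppress=True)
for cam in ["top","side"]:
    p=arm.grab_frame(cam); save(p,cam+"0")
    print(cam,p["k1"],toW(p,np.zeros(3)))
    for q in ["tilt_table","plate_knob","toe_line","seat_end","rock_slab","tall_block","low_block"]:
        for r in arm.landmark_of(p,q)[:3]:
            print(q,"lm",round(r["confidence"],2),np.round(r["uv"]),atd(p,r["uv"]))
        for r in arm.outline_of(p,q)[:3]:
            c=cloud(p,r["region"]); 
            if len(c)<20: continue
            zt=np.percentile(c[:,2],90); t=c[c[:,2]>zt-.006]
            R=cv2.minAreaRect((t[:,:2]*1000).astype(np.float32))
            print(q,"ol",round(r["confidence"],2),np.round(r["extent"]),"ztop",round(zt,4),"rect",np.round(R[0],1),np.round(R[1],1),round(R[2],1))
E
python3 a.py; python3 -c "
import cv2,numpy as np
a=cv2.imread('pics/top0.png');cv2.imwrite('pics/top0b.png',cv2.resize(a,(800,600)))"
```

```text
pics
top 0.041533997848893923 [0.3433 0.0636 1.4195]
tilt_table lm 0.71 [222. 194.] [0.4824 0.1826 0.0163]
tilt_table lm 0.53 [387. 216.] [ 0.3988 -0.4339  0.0325]
tilt_table ol 0.59 [245. 194.  56.  37.] ztop 0.0278 rect [495.  100.6] [120.9 176.9] 3.3
plate_knob lm 0.68 [263. 188.] [0.503  0.028  0.0314]
plate_knob ol 0.61 [243. 192.  48.  34.] ztop 0.0291 rect [492.9  99.8] [117.9 175.4] 1.9
toe_line lm 0.75 [228. 191.] [0.4928 0.1595 0.0239]
toe_line ol 0.92 [246. 193.  51.  37.] ztop 0.0315 rect [494.   99.2] [118.  170.4] 2.7
seat_end lm 0.81 [248. 194.] [0.4828 0.0823 0.0231]
seat_end ol 0.77 [246. 190.  56.  34.] ztop 0.0284 rect [496.  100.7] [122.8 176.9] 3.3
seat_end ol 0.73 [390. 178.  13.  10.] ztop 0.0121 rect [ 546.7 -451.8] [44.  46.9] 26.5
rock_slab lm 0.82 [238. 193.] [0.4845 0.1219 0.0426]
rock_slab lm 0.79 [306. 217.] [ 0.3944 -0.1335  0.0151]
rock_slab lm 0.74 [116. 198.] [0.4661 0.5811 0.0173]
rock_slab ol 0.78 [115. 199.  18.  16.] ztop 0.02 rect [466.6 596.5] [49.9 62.8] 73.6
rock_slab ol 0.76 [239. 193.  24.  17.] ztop 0.0445 rect [485.  123.1] [49.2 63.5] 0.
[... 1252 characters left out ...]
0. 212.] [0.4647 0.1306 0.0416]
rock_slab lm 0.57 [303. 183.] [ 0.4053 -0.1426  0.0172]
rock_slab ol 0.9 [148. 318.  26.  27.] ztop 0.02 rect [468.2 598.5] [49.6 67.7] 74.9
rock_slab ol 0.57 [247. 211.  23.  20.] ztop 0.0436 rect [486.8 124.9] [67.3 49.7] 87.4
rock_slab ol 0.57 [303. 184.  16.  18.] ztop 0.0196 rect [ 408.4 -136.1] [54.8 67.9] 74.5
tall_block lm 0.83 [319. 167.] [ 0.4071 -0.2817  0.0151]
tall_block ol 0.59 [318. 165.  22.  24.] ztop 0.0352 rect [ 414.6 -305.9] [141.6  30.9] 84.2
low_block lm 0.49 [293. 164.] [ 0.5129 -0.263   0.0055]
low_block lm 0.3 [250. 208.] [0.4753 0.1134 0.0424]
low_block ol 0.69 [294. 160.  22.  16.] ztop 0.0236 rect [ 522.7 -273.4] [138.7  30. ] 83.4
```

View pics/top0b.png

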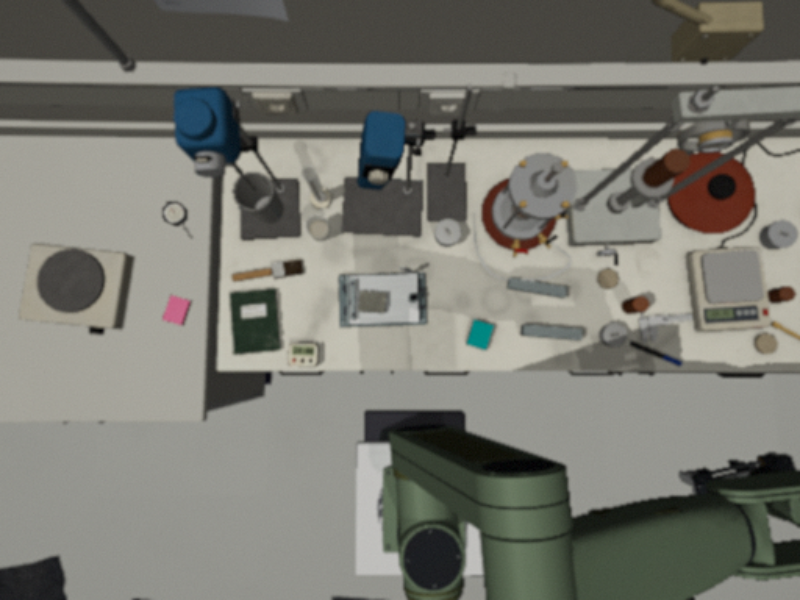

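View pics/side0.png

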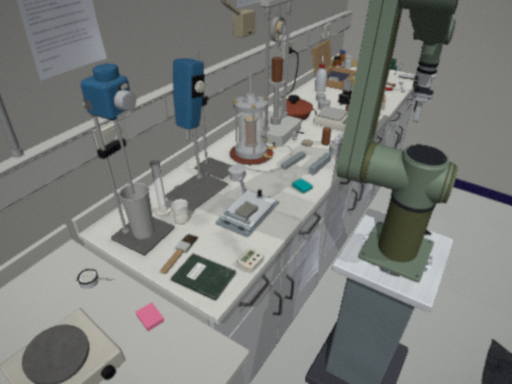

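The top view (800x600 scale) shows the table at (382,300) with its hinge on the left, the knob at (415,297) and the quadrant at (418,268). The two candidate bars are at (537,288), 24 mm top, and (552,331), 35 mm top. The second is the tall block. The slab is the grey one at (373,300); the pink (176,309) and turquoise (480,334) ones are look-alikes.

```bash
cat >> h.py <<'E'
from scipy.spatial.transform import Rotation as Ro
np.set_printoptions(precision=4,suppress=True)
def go(p,R=None):
    "normalised shift/turn from the present pose to world pose p,R"
    s=arm.get_state(); R0=np.array(s["eef_rot"]); R=R0 if R is None else R
    return np.round(np.r_[R0.T@(np.array(p)-s["tcp_pos"])/.15, Ro.from_matrix(R0.T@R).as_rotvec()/(2*np.pi)],4)
E
python3 - <<'E'
from h import *
s=arm.get_state(); print(s["t"],s["tcp_pos"],np.array(s["eef_rot"]),s["ft_force"],s["opening"])
print(go([.33,-.33,.25]),go([.5,.03,.25]))
p=arm.grab_frame("wrist"); E=p["extrinsics"]; print("cam in tool",np.array(s["eef_rot"]).T@(toW(p,np.zeros(3))-s["tcp_pos"]),np.array(s["eef_rot"]).T@E[:3,:3].T)
a=cv2.imread('pics/top0.png')[165:235,210:390];cv2.imwrite('pics/crop.png',cv2.resize(a,(792,308),interpolation=cv2.INTER_CUBIC))
E
```

```text
1.5 [ 0.1304 -0.5601  0.173 ] [[ 0.9739  0.2268  0.    ]
 [ 0.2268 -0.9739 -0.0001]
 [ 0.      0.0001 -1.    ]] [ 0.1584 -0.4653  0.2827] 0.09376770216776749
[ 1.6437 -1.1919 -0.5136  0.      0.      0.    ] [ 3.2919 -3.2723 -0.5137  0.      0.      0.    ]
cam in tool [ 0.0726 -0.0011 -0.2118] [[ 0.0003 -0.9673 -0.2536]
 [ 1.      0.0003  0.0003]
 [-0.0003 -0.2536  0.9673]]
```

View pics/crop.png

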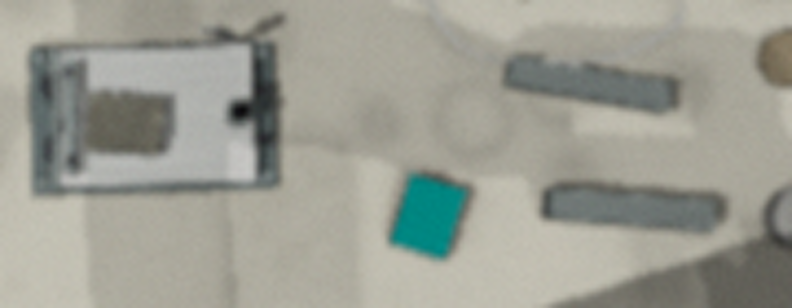

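The crop confirms it: bars at (592,84) low and (633,207) tall, with the knob at (240,110) and the toe bar at (75,118). I'm setting out and will look down from above the block on the way.

```bash
python3 -m crank '[[[0.25,-0.25,-0.2,0,0,-0.019,0.6],[0.5,-0.5,-0.4,0,0,-0.038,0.6],[0.75,-0.75,-0.51,0,0,-0.057,0.6],[1,-1,-0.51,0,0,-0.076,0.6],[1,-1,-0.51,0,0,-0.095,0.6],[1,-1,-0.51,0,0,-0.114,0.6],[1,-1,-0.51,0,0,-0.133,0.6],[1,-1,-0.51,0,0,-0.152,0.6],[1,-1,-0.51,0,0,-0.171,0.6],[1,-1,-0.51,0,0,-0.19,0.6]]]'; python3 - <<'E'
from h import *
yaw=np.pi/2
R=np.array([[0,1,0],[1,0,0],[0,0,-1.]])
print(go([.42,-.28,.25],R),go([.495,-.0,.25],R))
E
```

```text
t: 2.38
tcp_pos: [0.2427, -0.3797, 0.2497]
eef_rot: [[0.141, 0.99, 0.0], [0.99, -0.141, -0.001], [-0.001, 0.0, -1.0]]
ft_force: [0.2, -0.3, 0.9]
opening: 0.0564
grip_force: 0.0
[ 0.8247  1.0763 -0.0019  0.      0.0001 -0.0225] [ 2.7432  1.3079 -0.003   0.      0.0001 -0.0225]
```

```bash
python3 -m crank '[[[0.25,0.25,0,0,0,-0.0225,0.6],[0.5,0.5,0,0,0,-0.0225,0.6],[0.7,0.75,0,0,0,-0.0225,0.6],[0.9,1,0,0,0,-0.0225,0.6],[0.9,1,0,0,0,-0.0225,0.6],[0.9,1,0,0,0,-0.0225,0.6],[0.9,1,0,0,0,-0.0225,0.6],[0.9,1,0,0,0,-0.0225,0.6],[0.9,1,0,0,0,-0.0225,0.6],[0.9,1,0,0,0,-0.0225,0.6]]]'; cat > b.py <<'E'
from h import *
p=arm.grab_frame("wrist"); save(p,"w_block")
for q in ["tall_block","low_block"]:
    for r in arm.outline_of(p,q)[:3]:
        c=cloud(p,r["region"])
        if len(c)<50: continue
        zt=np.percentile(c[:,2],85); t=c[abs(c[:,2]-zt)<.004]
        R=cv2.minAreaRect((t[:,:2]*1000).astype(np.float32))
        print(q,round(r["confidence"],2),np.round(r["extent"]),"ztop",round(zt,4),np.round(R[0],1),np.round(R[1],1),round(R[2],2))
R=np.array([[0,1,0],[1,0,0],[0,0,-1.]])
print(go([.495,-.0,.22],R))
E
python3 b.py
```

```text
t: 3.22
tcp_pos: [0.4098, -0.2694, 0.2495]
eef_rot: [[0.009, 1.0, -0.0], [1.0, -0.009, -0.0], [-0.0, -0.0, -1.0]]
ft_force: [-0.4, -0.3, 0.6]
opening: 0.0563
grip_force: 0.0
tall_block 0.94 [260. 189.  27.  96.] ztop 0.0348 [ 412.8 -306.2] [139.8  25.9] 85.48
low_block 0.91 [329. 167.  39.  89.] ztop 0.0228 [ 521.9 -277.1] [138.5  26.6] 80.01
[ 1.8002  0.5506  0.1968  0.      0.     -0.0014]
```

View pics/w_block.png

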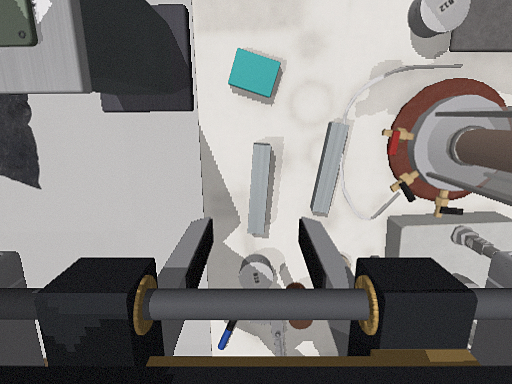

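The wrist view shows the tall block at (260,189), top 34.8 mm at (412.8,-306.2) mm and angle 85.5°. The low block is at (329,167), top 22.8 mm. Going to the table next.

```bash
python3 -m crank '[[[0.25,0.1,0.05,0,0,0,0.6],[0.5,0.2,0.1,0,0,0,0.6],[0.75,0.3,0.15,0,0,0,0.6],[1,0.4,0.2,0,0,0,0.5],[1,0.5,0.2,0,0,0,0.5],[1,0.55,0.2,0,0,0,0.5],[1,0.55,0.2,0,0,0,0.5],[1,0.55,0.2,0,0,0,0.5],[1,0.55,0.2,0,0,0,0.5],[1,0.55,0.2,0,0,0,0.5]]]'; cat > c.py <<'E'
from h import *
p=arm.grab_frame("wrist"); save(p,"w_tab")
for q in ["tilt_table","plate_knob","toe_line","seat_end","rock_slab"]:
    for r in arm.landmark_of(p,q)[:2]: print(q,round(r["confidence"],2),np.round(r["uv"]),"depth",atd(p,r["uv"]),"z51",atz(p,r["uv"],.051)[:2],"z24",atz(p,r["uv"],.024)[:2])
for q in ["rock_slab","tilt_table","plate_knob"]:
    for r in arm.outline_of(p,q)[:1]:
        c=cloud(p,r["region"])
        if len(c)<50: continue
        for lo,hi in ([.037,.047],[.02,.028],[.047,.056],[.004,.012]):
            t=c[(c[:,2]>lo)&(c[:,2]<hi)]
            if len(t)<15: continue
            R=cv2.minAreaRect((t[:,:2]*1000).astype(np.float32))
            print(q,round(r["confidence"],2),lo,len(t),np.round(np.median(t[:,2]),4),np.round(R[0],1),np.round(R[1],1),round(R[2],2))
E
python3 c.py
```

```text
t: 4.2
tcp_pos: [0.4937, -0.1203, 0.2197]
eef_rot: [[0.009, 1.0, 0.0], [1.0, -0.009, -0.0], [-0.0, 0.0, -1.0]]
ft_force: [0.4, 0.1, -0.2]
opening: 0.0474
grip_force: 0.0
plate_knob 0.75 [258.  51.] depth [0.4972 0.0277 0.0512] z51 [0.4972 0.0277] z24 [0.4975 0.0329]
seat_end 0.88 [257.   8.] depth [0.4963 0.0832 0.0235] z51 [0.4962 0.0745] z24 [0.4963 0.083 ]
rock_slab 0.71 [199. 178.] depth [ 0.4101 -0.1339  0.0184] z51 [ 0.4167 -0.127 ] z24 [ 0.4113 -0.1327]
rock_slab 0.17 [206. 280.] depth [ 0.4691 -0.1219  0.3084] z51 [ 0.4182 -0.2804] z24 [ 0.4128 -0.297 ]
rock_slab 0.83 0.004 56 0.0082 [ 422.5 -121.6] [33.2 74.3] 39.02
tilt_table 0.64 0.037 42 0.0417 [524.7  24.5] [71.2 15.2] 15.73
tilt_table 0.64 0.02 6215 0.0242 [497.4  53. ] [124.1  81.4] 1.61
tilt_table 0.64 0.047 176 0.051 [523.4  30.3] [71.7 17.4] 10.4
tilt_table 0.64 0.004 1640 0.008 [494.3  46.2] [129.2 107.5] 1.77
plate_knob 0.6 0.037 17 0.043 [494.9  19.1] [ 4.3 13.7] 82.22
plate_knob 0.6 0.02 6202 0.0242 [495.2  52.9] [119.5  81.4] 1.61
plate_knob 0.6 0.047 145 0.051 [495.7  25. ] [14.6 15.3] 1.06
```

View pics/w_tab.png

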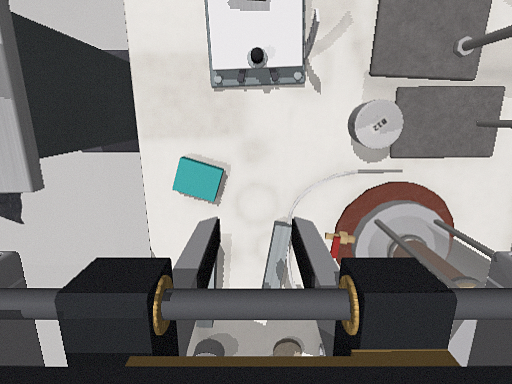

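The knob is at (258,55), top 51 mm high at about (0.4957,0.026). The table's yaw is 1.65° and the turquoise look-alike lies at (199,178), clear of the path.

```bash
cat > g.py <<'E'
import sys; from h import *
# table frame: hinge point, axes
H=np.array([.4913,.184,0]); a=np.radians(1.65)
X=np.array([np.sin(a),-np.cos(a),0]); Y=np.array([np.cos(a),np.sin(a),0]); Z=np.array([0,0,1.])
def tool(th=0): # tool facing plate tilted th; tool y = table Y
    z=-(np.cos(th)*Z-np.sin(th)*X); return np.c_[np.cross(Y,z),Y,z]
def onplate(d,h,th,y=0): # d along plate, h above underside
    return H+Y*y+.016*Z+d*(np.cos(th)*X+np.sin(th)*Z)+h*(np.cos(th)*Z-np.sin(th)*X)
E
python3 -c "
from g import *
print(onplate(.158,.035,0),tool())
print(go(onplate(.158,.07,0),tool()),go(onplate(.158,.014,0),tool()))"
```

```text
[0.4958 0.0261 0.051 ] [[-0.0288  0.9996 -0.    ]
 [ 0.9996  0.0288 -0.    ]
 [ 0.      0.     -1.    ]]
[ 0.9682  0.0041  0.8899  0.      0.     -0.0057] [ 0.9682  0.0041  1.2633  0.      0.     -0.0057]
```

```bash
python3 -m crank '[[[0.25,0,0.1,0,0,-0.0057,0.5],[0.5,0,0.2,0,0,-0.0057,0.5],[0.75,0,0.35,0,0,-0.0057,0.45],[0.968,0.004,0.5,0,0,-0.0057,0.4],[0.968,0.004,0.75,0,0,-0.0057,0.4],[0.968,0.004,0.95,0,0,-0.0057,0.4],[0.968,0.004,1,0,0,-0.0057,0.4],[0.968,0.004,1,0,0,-0.0057,0.4],[0.968,0.004,1,0,0,-0.0057,0.4],[0.968,0.004,1,0,0,-0.0057,0.4]]]'; python3 - <<'E'
from g import *
print(go(onplate(.158,.014,0),tool()))
p=arm.grab_frame("wrist"); save(p,"w_knob")
for r in arm.outline_of(p,"rock_slab")[:2]:
    c=cloud(p,r["region"]); t=c[(c[:,2]>.037)&(c[:,2]<.047)]
    if len(t)>50:
        R=cv2.minAreaRect((t[:,:2]*1000).astype(np.float32)); print(r["confidence"],R)
E
```

```text
t: 5.48
tcp_pos: [0.4981, 0.0254, 0.0717]
eef_rot: [[-0.028, 1.0, 0.004], [1.0, 0.028, -0.001], [-0.001, 0.004, -1.0]]
ft_force: [-0.2, 0.2, -0.0]
opening: 0.0375
grip_force: 0.0
[ 0.0049 -0.0162  0.2781  0.0007  0.0001 -0.0001]
0.59 ((484.59259033203125, 123.1551513671875), (64.10639190673828, 50.20919418334961), 86.49909973144531)
0.54 ((493.00701904296875, 100.26337432861328), (99.4046401977539, 148.86219787597656), 1.6989878416061401)
```

```bash
python3 -m crank '[[[0,-0.016,0.1,0,0,0,0.4],[0,-0.016,0.2,0,0,0,0.4],[0,-0.016,0.278,0,0,0,0.4],[0,-0.016,0.278,0,0,0,0.4],[0,-0.016,0.278,0,0,0,0.05],[0,-0.016,0.278,0,0,0,0.05],[0,-0.016,0.278,0,0,0,0.05],[0,-0.016,0.278,0,0,0,0.05],[0,-0.016,0.278,0,0,0,0.05],[0,-0.016,0.278,0,0,0,0.05]]]' 40; python3 - <<'E'
from g import *
s=arm.get_state()
for th in (.1,.2,.3,.4,.43): print(th,go(onplate(.158,.014,th),tool(th)))
E
```

```text
t: 6.42
tcp_pos: [0.4939, 0.026, 0.0282]
eef_rot: [[-0.029, 1.0, 0.001], [1.0, 0.029, -0.0], [-0.0, 0.001, -1.0]]
ft_force: [0.1, 0.1, -0.3]
opening: 0.0051
grip_force: 0.0
0.1 [ 0.0147  0.0133 -0.1164  0.0002 -0.0159  0.    ]
0.2 [ 0.0397  0.0134 -0.2191  0.0002 -0.0318  0.    ]
0.3 [ 0.0747  0.0135 -0.3189  0.0002 -0.0477  0.    ]
0.4 [ 0.1196  0.0136 -0.4146  0.0002 -0.0636  0.    ]
0.43 [ 0.1349  0.0136 -0.4424  0.0002 -0.0684  0.    ]
```

The fingers closed on nothing, so the knob is not between the pads. Looking.

```bash
python3 - <<'E'
from g import *
p=arm.grab_frame("wrist"); save(p,"w_miss")
c=cloud(p,p["z_map"]>0); 
m=(abs(c[:,0]-.495)<.04)&(abs(c[:,1]-.026)<.06)&(c[:,2]>.03)&(c[:,2]<.056); t=c[m]; print(len(t))
for y in np.arange(-.03,.08,.008):
    q=t[abs(t[:,1]-y)<.004]
    if len(q): print(round(y,3),len(q),q.min(0),q.max(0))
E
```

```text
318
0.018 30 [0.4906 0.0187 0.05  ] [0.4956 0.022  0.0518]
0.026 93 [0.488  0.0223 0.0301] [0.503  0.03   0.0525]
0.034 195 [0.4894 0.03   0.03  ] [0.5023 0.0341 0.0517]
```

View pics/w_miss.png

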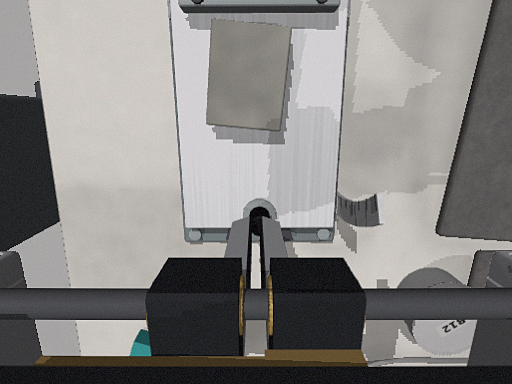

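```bash
python3 - <<'E'
from g import *
p=arm.grab_frame("wrist"); s=arm.get_state(); print(s["t"],s["opening"],s["grip_force"],s["tcp_pos"],s["ft_force"])
def proj(w):
    E=p["extrinsics"]; c=E[:3,:3]@w+E[:3,3]; q=c[:2]/c[2]; q=q*(1+p["k1"]*(q@q)); return np.r_[p["mtx"][:2,:2].diagonal()*q+p["mtx"][:2,2],c[2]]
R=np.array(s["eef_rot"]); t=np.array(s["tcp_pos"])
print("tcp",proj(t),"grasp",proj(t-.019*R[:,2]),"knobtop",proj(onplate(.158,.035,0)))
z=p["z_map"]; 
for v in range(195,250,5): print(v,np.round(z[v,232:288:6],3))
a=p["frame"][170:290,180:340,::-1]; cv2.imwrite("pics/m2.png",cv2.resize(a,(800,600),interpolation=cv2.INTER_CUBIC))
E
```

```text
6.5167 0.004949642002778238 0.0 [0.4936 0.026  0.0279] [-0.0404 -0.5274  0.0449]
tcp [256.5904 214.5428   0.2239] grasp [256.6909 223.4749   0.2055] knobtop [259.988  225.6294   0.2016]
195 [0.224 0.223 0.224 0.224 0.224 0.223 0.225 0.224 0.223 0.223]
200 [0.225 0.224 0.225 0.225 0.222 0.221 0.226 0.224 0.224 0.225]
205 [0.226 0.226 0.226 0.222 0.223 0.223 0.223 0.225 0.226 0.226]
210 [0.228 0.226 0.224 0.224 0.212 0.211 0.222 0.223 0.227 0.227]
215 [0.227 0.228 0.224 0.211 0.202 0.202 0.208 0.227 0.229 0.229]
220 [0.23  0.182 0.181 0.186 0.201 0.182 0.182 0.181 0.23  0.23 ]
225 [0.173 0.173 0.174 0.178 0.201 0.176 0.174 0.173 0.231 0.231]
230 [0.166 0.167 0.167 0.17  0.202 0.17  0.167 0.166 0.164 0.24 ]
235 [0.159 0.16  0.159 0.163 0.249 0.163 0.159 0.159 0.16  0.242]
240 [0.152 0.153 0.152 0.157 0.251 0.156 0.153 0.153 0.153 0.243]
245 [0.148 0.147 0.147 0.15  0.261 0.15  0.148 0.146 0.147 0.26 ]
```

View pics/m2.png

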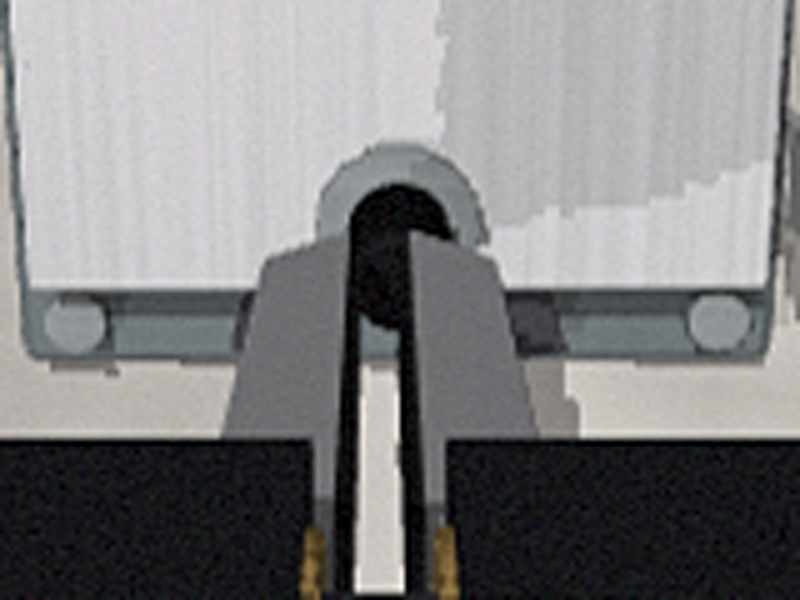

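```bash
python3 - <<'E'
from g import *
p=arm.grab_frame("wrist"); s=arm.get_state()
m=np.zeros((384,512),bool); m[200:262,200:330]=True; m&=p["z_map"]<.195
c=(cloud(p,m)-s["tcp_pos"])@np.array(s["eef_rot"])
print(len(c),c.min(0),c.max(0))
for z in np.arange(-.09,.0,.006):
    t=c[abs(c[:,2]-z)<.003]
    if len(t): print(round(z,3),len(t),t.min(0)[:2],t.max(0)[:2])
E
```

```text
2385 [-0.001  -0.0169 -0.139 ] [ 0.0353  0.0202 -0.0323]
-0.09 154 [ 0.0086 -0.0151] [0.0115 0.0134]
-0.084 290 [ 0.0083 -0.0157] [0.0113 0.0138]
-0.078 258 [ 0.0084 -0.0155] [0.0114 0.0138]
-0.072 266 [-0.001  -0.0156] [0.0115 0.0135]
-0.066 206 [ 0.0076 -0.0154] [0.0112 0.0136]
-0.06 179 [ 0.0088 -0.0152] [0.0113 0.0134]
-0.054 174 [ 0.0087 -0.0154] [0.0113 0.0135]
-0.048 145 [ 0.0089 -0.015 ] [0.0112 0.0134]
-0.042 126 [ 0.0088 -0.0153] [0.0113 0.013 ]
-0.036 56 [ 0.0087 -0.0102] [0.0111 0.0095]
-0.03 4 [ 0.009  -0.0065] [0.0105 0.0033]
```

The rendered fingertips end about 33 mm behind the stated TCP (depth 0.182 at row 218) and hover above the knob. I'll test this cautiously: open, lower 8 mm (already below the plate if the TCP were right), and check the force.

```bash
python3 -m crank '[[[0,0.01,0,0,0,0,0.4],[0,0.01,0,0,0,0,0.4],[0,0.013,0,0,0,0,0.4],[0,0.013,0,0,0,0,0.4],[0,0.013,0,0,0,0,0.4],[0,0.013,0.01,0,0,0,0.4],[0,0.013,0.02,0,0,0,0.4],[0,0.013,0.035,0,0,0,0.4],[0,0.013,0.053,0,0,0,0.4],[0,0.013,0.053,0,0,0,0.4]]]'; python3 - <<'E'
from g import *
p=arm.grab_frame("wrist"); s=arm.get_state(); print(s["tcp_pos"],s["ft_force"],s["opening"])
m=np.zeros((384,512),bool); m[190:262,180:330]=True
c=(cloud(p,m)-s["tcp_pos"])@np.array(s["eef_rot"])
w=cloud(p,m)
k=(w[:,2]>.045)&(w[:,2]<.056); print("knob top",w[k].min(0),w[k].max(0),k.sum())
k=(c[:,2]>-.075)&(w[:,2]>.03); t=c[k&((abs(c[:,1])>.012))]; print(t.min(0),t.max(0),len(t))
E
```

```text
t: 7.4
tcp_pos: [0.4947, 0.0261, 0.019]
eef_rot: [[-0.029, 1.0, -0.001], [1.0, 0.029, 0.0], [0.0, -0.001, -1.0]]
ft_force: [0.5, -0.3, 0.5]
opening: 0.0375
grip_force: 0.0
[0.4949 0.0261 0.0193] [-0.4075 -0.647   0.0904] 0.03791924646629261
knob top [0.4677 0.0181 0.0452] [0.5193 0.0379 0.056 ] 514
[-0.0071 -0.032  -0.075 ] [ 0.0115  0.0299 -0.0319] 1561
```

No force even 5 mm "inside" the plate, so the real fingertips are about 32 mm short of the reported TCP. I'll use that as the tool offset from here and lower 20 mm more to grip the knob.

```bash
python3 -m crank '[[[0,0.005,0.03,0,0,0,0.4],[0,0.005,0.06,0,0,0,0.4],[0,0.005,0.1,0,0,0,0.4],[0,0.005,0.133,0,0,0,0.4],[0,0.005,0.133,0,0,0,0.4],[0,0.005,0.133,0,0,0,0.05],[0,0.005,0.133,0,0,0,0.05],[0,0.005,0.133,0,0,0,0.05],[0,0.005,0.133,0,0,0,0.05],[0,0.005,0.133,0,0,0,0.05]]]' 40; cat >> g.py <<'E'
OFF=.032
def gt(p,th=0,Rt=None): # real fingertip to p
    R=tool(th) if Rt is None else Rt
    return go(np.array(p)+OFF*R[:,2],R)
E
python3 - <<'E'
from g import *
s=arm.get_state(); h=s["tcp_pos"][2]+.032-.016; print(h)
for th in (.1,.2,.3,.4,.43): print(th,gt(onplate(.158,h,th),th))
E
```

```text
t: 8.28
tcp_pos: [0.4968, 0.0261, 0.0002]
eef_rot: [[-0.029, 1.0, 0.001], [1.0, 0.029, -0.0], [-0.0, 0.001, -1.0]]
ft_force: [0.1, -0.0, -1.1]
opening: 0.0149
grip_force: 40.0
0.01615830801124621
0.1 [-0.0051 -0.0061 -0.1057  0.0002 -0.0159  0.    ]
0.2 [ 0.0002 -0.0059 -0.2114  0.0002 -0.0318  0.    ]
0.3 [ 0.016  -0.0058 -0.316   0.0002 -0.0477 -0.    ]
0.4 [ 0.0421 -0.0057 -0.4185  0.0002 -0.0636 -0.    ]
0.43 [ 0.052  -0.0056 -0.4487  0.0002 -0.0684 -0.    ]
```

```bash
python3 -m crank '[[[-0.003,0,-0.053,0,-0.008,0,0.05],[-0.005,0,-0.106,0,-0.0159,0,0.05],[-0.003,0,-0.158,0,-0.024,0,0.05],[0,0,-0.211,0,-0.0318,0,0.05],[0.007,0,-0.264,0,-0.04,0,0.05],[0.016,0,-0.316,0,-0.0477,0,0.05],[0.028,0,-0.367,0,-0.0557,0,0.05],[0.042,0,-0.418,0,-0.0636,0,0.05],[0.0485,0,-0.439,0,-0.0668,0,0.05],[0.0485,0,-0.439,0,-0.0668,0,0.05]]]' 40
```

```text
t: 9.12
tcp_pos: [0.4964, 0.0335, 0.0659]
eef_rot: [[-0.029, 1.0, 0.013], [0.912, 0.031, -0.409], [-0.41, 0.0, -0.912]]
ft_force: [1.2, -1.5, 0.3]
opening: 0.0154
grip_force: 40.0
```

```bash
python3 - <<'E'
from g import *
p=arm.grab_frame("wrist"); w=cloud(p,p["z_map"]>0)-H
t=np.c_[w@X,w@Y,w[:,2]]
m=(abs(t[:,1])<.055)&(abs(t[:,1])>.03)&(t[:,0]>.04)&(t[:,0]<.14)&(t[:,2]>.02)&(t[:,2]<.1)
f=np.polyfit(t[m,0],t[m,2],1); print(m.sum(),"theta",np.arctan(f[0]),f)
s=arm.get_state(); print(s["tcp_pos"],s["grip_force"],s["ft_force"],np.arcsin(np.array(s["eef_rot"])[1,2]))
E
```

```text
13109 theta 0.3990736843864913 [0.4217 0.0281]
[0.4964 0.0336 0.0659] 39.99986529350281 [ 0.8897 -0.6993 -0.2881] -0.41999467294045484
```

The plate is up at about 0.41 rad. Release, retreat and go to the block.

```bash
python3 -m crank '[[[0,0,0,0,0,0,0.5],[0,0,0,0,0,0,0.5],[0,0,0,0,0,0,0.5],[0,0,-0.25,0,0,0,0.5],[0,0,-0.5,0,0,0,0.5],[-0.2,0,-0.5,0,0.02,0,0.5],[-0.4,0,-0.5,0,0.04,0,0.5],[-0.6,0,-0.5,0,0.06,0,0.5],[-0.8,0,-0.5,0,0.0668,0,0.5],[-1,0,-0.5,0,0.0668,0,0.5]]]' 40; cat >> g.py <<'E'
def blk(b): # vertical tool, x axis along angle b
    u=np.array([np.cos(b),np.sin(b),0]); z=np.array([0,0,-1.]); return np.c_[u,np.cross(z,u),z]
E
python3 - <<'E'
from g import *
C=np.array([.4128,-.3062]);b=np.radians(85.48);u=np.array([np.cos(b),np.sin(b)])
g=C-.028*u; print(g,gt([*g,.08],Rt=blk(b)),gt([*g,.008],Rt=blk(b)))
E
```

```text
t: 10.0
tcp_pos: [0.499, -0.0765, 0.1971]
eef_rot: [[-0.025, 1.0, 0.003], [1.0, 0.025, 0.001], [0.001, 0.003, -1.0]]
ft_force: [0.9, -0.4, -0.1]
opening: 0.0469
grip_force: 0.0
[ 0.4106 -0.3341] [-1.703  -0.6353  0.9905  0.0004 -0.0002  0.0166] [-1.7034 -0.6366  1.4705  0.0004 -0.0002  0.0166]
```

```bash
python3 -m crank '[[[-0.25,-0.1,0,0,0,0.01,0.5],[-0.5,-0.2,0,0,0,0.0166,0.5],[-0.75,-0.3,0.1,0,0,0.0166,0.5],[-1,-0.4,0.2,0,0,0.0166,0.5],[-1,-0.5,0.4,0,0,0.0166,0.5],[-1,-0.6,0.6,0,0,0.0166,0.5],[-1,-0.62,0.6,0,0,0.0166,0.5],[-1,-0.62,0.6,0,0,0.0166,0.5],[-1,-0.62,0.6,0,0,0.0166,0.5],[-1,-0.62,0.6,0,0,0.0166,0.5]]]' 40; python3 - <<'E'
from g import *
C=np.array([.4128,-.3062]);b=np.radians(85.48);u=np.array([np.cos(b),np.sin(b)])
g=C-.028*u; print(g,gt([*g,.08],Rt=blk(b)),gt([*g,.008],Rt=blk(b)))
E
```

```text
t: 10.83
tcp_pos: [0.413, -0.2267, 0.1079]
eef_rot: [[0.074, 0.997, 0.004], [0.997, -0.074, -0.003], [-0.003, 0.005, -1.0]]
ft_force: [0.1, 0.4, 0.8]
opening: 0.0471
grip_force: 0.0
[ 0.4106 -0.3341] [-0.7139  0.0354  0.4016  0.0007  0.0004  0.0007] [-0.7126  0.0332  0.8816  0.0007  0.0004  0.0007]
```

```bash
python3 -m crank '[[[-0.25,0.03,0,0,0,0,0.5],[-0.5,0.034,0.05,0,0,0,0.5],[-0.713,0.034,0.2,0,0,0,0.5],[-0.713,0.034,0.45,0,0,0,0.5],[-0.713,0.034,0.7,0,0,0,0.5],[-0.713,0.034,0.88,0,0,0,0.5],[-0.713,0.034,0.88,0,0,0,0.5],[-0.713,0.034,0.88,0,0,0,0.5],[-0.713,0.034,0.88,0,0,0,0.1],[-0.713,0.034,0.88,0,0,0,0.1]]]' 55; python3 -m crank '[[[0,0,0,0,0,0,0.1],[0,0,0,0,0,0,0.1],[0,0,0,0,0,0,0.1],[0,0,-0.15,0,0,0,0.1],[0,0,-0.3,0,0,0,0.1],[0,0,-0.45,0,0,0,0.1],[0,0,-0.45,0,0,0,0.1],[0,0,-0.45,0,0,0,0.1],[0,0,-0.45,0,0,0,0.1],[0,0,-0.45,0,0,0,0.1]]]' 55; cat > d.py <<'E'
from g import *
s=arm.get_state(); R=np.array(s["eef_rot"]); tip=np.array(s["tcp_pos"])-OFF*R[:,2]
p=arm.grab_frame("wrist")
w=cloud(p,p["z_map"]>0); c=(w-s["tcp_pos"])@R
# block in tool frame, ahead of the fingers
m=(abs(c[:,1])<.03)&(c[:,0]>.016)&(c[:,0]<.13)&(c[:,2]>-.075)&(c[:,2]<-.03)
t=c[m]; print(m.sum(),t.min(0),t.max(0)); top=t[t[:,2]<np.percentile(t[:,2],15)+.006]
f=np.polyfit(top[:,0],top[:,2],1); print("pitch",f[0],"ztop at grip",f[1])
for x in np.arange(.02,.115,.01):
    q=top[abs(top[:,0]-x)<.005]
    if len(q)>5: print(round(x,3),len(q),np.percentile(q[:,1],[1,99]),np.median(q[:,2]))
print("tip table",(tip-H)@X,(tip-H)@Y,tip[2],s["opening"],s["grip_force"])
E
python3 d.py
```

```text
t: 11.67
tcp_pos: [0.41, -0.3347, -0.0236]
eef_rot: [[0.074, 0.997, 0.004], [0.997, -0.074, -0.004], [-0.004, 0.004, -1.0]]
ft_force: [-0.5, 0.4, 0.9]
opening: 0.0368
grip_force: 0.0
t: 12.5
tcp_pos: [0.406, -0.3311, 0.0388]
eef_rot: [[0.075, 0.997, -0.003], [0.997, -0.075, 0.003], [0.003, -0.003, -1.0]]
ft_force: [0.9, -0.1, -3.8]
opening: 0.0255
grip_force: 54.9
7631 [ 0.016  -0.0138 -0.0608] [ 0.097   0.0127 -0.0548]
pitch -0.004098897230699442 ztop at grip -0.05801595528045552
0.02 708 [-0.0136  0.0116] -0.05812627849747866
0.03 818 [-0.0134  0.0119] -0.058186394913166954
0.04 859 [-0.0132  0.0117] -0.05816014820268624
0.05 898 [-0.0136  0.012 ] -0.058198652333864904
0.06 976 [-0.0134  0.0122] -0.058208467680238275
0.07 1004 [-0.0132  0.012 ] -0.05833134993550884
0.08 1014 [-0.013   0.0124] -0.05839639679045114
0.09 1124 [-0.0133  0.0122] -0.05842590847521485
0.1 230 [-0.013   0.0123] -0.05817651884828792
tip table 0.5125443443961881 -0.100012301301635 0.07076579505773686 0.025549286165690913 54.915048480033875
```

Gripped level and aligned. Carrying it to the front of the mouth and looking there.

```bash
python3 - <<'E'
from g import *
print(gt(H+X*.33+Z*.05))
E
```

```text
[ 1.2793  0.537   0.1405 -0.0005 -0.0005 -0.0166]
```

```bash
python3 -m crank '[[[0.15,0.1,0,0,0,-0.004,0.1],[0.35,0.2,0,0,0,-0.008,0.1],[0.55,0.3,0,0,0,-0.012,0.1],[0.75,0.4,0,0,0,-0.0166,0.1],[0.9,0.5,0,0,0,-0.0166,0.1],[1,0.537,0.05,0,0,-0.0166,0.1],[1,0.537,0.1,0,0,-0.0166,0.1],[1,0.537,0.14,0,0,-0.0166,0.1],[1,0.537,0.14,0,0,-0.0166,0.1],[1,0.537,0.14,0,0,-0.0166,0.1]]]' 55; cat > e.py <<'E'
from g import *
s=arm.get_state(); R=np.array(s["eef_rot"]); tip=np.array(s["tcp_pos"])-OFF*R[:,2]
p=arm.grab_frame("wrist"); save(p,"w_mouth")
w=cloud(p,p["z_map"]>0)-H; t=np.c_[w@X,w@Y,w[:,2]]
for nm,lo,hi,x0,x1 in (("strips",.0125,.018,.165,.187),("base",.005,.011,.165,.192)):
  for x in np.arange(x0,x1,.004):
    q=t[(abs(t[:,0]-x)<.002)&(t[:,2]>lo)&(t[:,2]<hi)&(abs(t[:,1])<.07)]
    if len(q)>3: print(nm,round(x,3),len(q),"y", np.round(np.histogram(q[:,1],np.arange(-.07,.071,.005))[0]))
b=t[(t[:,2]>.004)&(t[:,2]<.012)&(abs(t[:,1])<.075)&(t[:,0]<.2)&(t[:,0]>.15)]
print("base",b.min(0),b.max(0),len(b), "end x",np.percentile(b[:,0],99.5), "y",np.percentile(b[:,1],[.5,99.5]))
print("tip table",(tip-H)@X,(tip-H)@Y,tip[2],s["opening"])
E
python3 e.py
```

```text
t: 13.38
tcp_pos: [0.4976, -0.1895, 0.0185]
eef_rot: [[-0.028, 1.0, -0.003], [1.0, 0.028, 0.001], [0.001, -0.003, -1.0]]
ft_force: [0.8, -0.4, -1.4]
opening: 0.0254
grip_force: 54.9Traceback (most recent call last):
  File "e.py", line 10, in <module>
    print("base",b.min(0),b.max(0),len(b), "end x",np.percentile(b[:,0],99.5), "y",np.percentile(b[:,1],[.5,99.5]))
                 ~~~~~^^^
    return umr_minimum(a, axis, None, out, keepdims, initial, where)
ValueError: zero-size array to reduction operation minimum which has no identity
```

View pics/w_mouth.png

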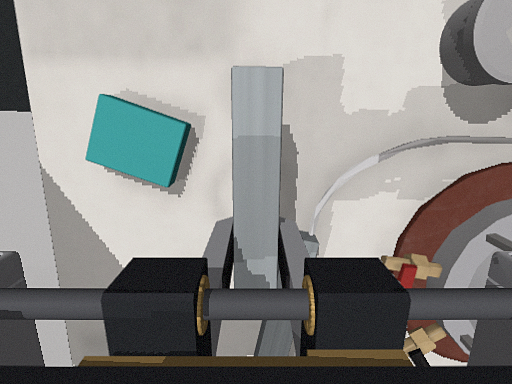

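The picture shows the block held straight (end at row 67), turquoise slab at (138,140) clear, and the table not yet in view. I'll go 70 mm nearer and look again.

```bash
python3 -m crank '[[[0.1,0.01,0,0,0,0,0.1],[0.2,0.03,0,0,0,0,0.1],[0.3,0.03,0,0,0,0,0.1],[0.4,0.03,0,0,0,0,0.1],[0.45,0.03,0,0,0,0,0.1],[0.48,0.03,0,0,0,0,0.1],[0.48,0.03,0,0,0,0,0.1],[0.48,0.03,0,0,0,0,0.1],[0.48,0.03,0,0,0,0,0.1],[0.48,0.03,0,0,0,0,0.1]]]' 55; sed -i 's/w_mouth/w_mouth2/' e.py; python3 e.py
```

```text
t: 14.27
tcp_pos: [0.5017, -0.1179, 0.02]
eef_rot: [[-0.028, 1.0, 0.0], [1.0, 0.028, -0.0], [-0.0, 0.0, -1.0]]
ft_force: [-0.8, 0.1, -3.0]
opening: 0.0252
grip_force: 54.9
strips 0.165 164 y [ 0  0  0  0  0  0  0  0  0 34 49  0  0  0  0  0  0 55 26  0  0  0  0  0
  0  0  0  0]
strips 0.169 164 y [ 0  0  0  0  0  0  0  0  0 35 47  0  0  0  0  0  0 50 32  0  0  0  0  0
  0  0  0  0]
strips 0.173 161 y [ 0  0  0  0  0  0  0  0  1 42 36  0  0  0  0  0  0 41 41  0  0  0  0  0
  0  0  0  0]
strips 0.177 259 y [ 0  0 16 25  0  0  0  0  9 47 31  0  0  0  0  0  0 26 50  4  0  0  0  3
 31 17  0  0]
strips 0.181 319 y [ 0  0 32 41 12  0  0  0 18 49 14  0  0  0  0  0  0 15 49 18  0  0  0 10
 34 27  0  0]
strips 0.185 216 y [ 0  0 19 28  3  0  0  0 18 46  1  0  0  0  0  0  0  4 45 12  0  0  0  0
 29 11  0  0]
base 0.165 1039 y [ 0 39 51 46 48 47 47 45 53  7  5 45 46 41 43 46 54  0 12 47 46 45 41 48
 53 46 38  0]
base 0.169 1017 y [ 0 40 45 46 45 46 42 50 45  1  7 46 54 48 46 41 49  3  4 44 49 48 50 43
 44 44 37  0]
base 0.173 988 y [ 2 41 44 44 44 46 46 47 34  0 19 46 45 43 42 46 47 14  0 41 43 44 45 44
 41 41 39  0]
base 0.177 815 y [ 0 37  5 10 48 41 45 43 25  0 22 49 43 43 44 41 41 26  0 28 47 44 45 43
  5  7 33  0]
base 0.181 810 y [ 1 34  1  0 42 47 46 46 16  0 38 48 46 45 45 46 45 37  0 20 42 45 43 40
  0  2 35  0]
base 0.185 962 y [ 0 36 20 19 48 41 44 42 31 13 47 42 43 43 42 44 45 44 15 32 45 45 44 46
 27 29 34  1]
base 0.189 1117 y [ 0 35 45 47 48 44 44 48 43 43 44 43 42 45 44 44 44 46 42 43 43 43 44 40
 38 43 32  0]
base [ 0.1516 -0.0657  0.004 ] [0.1912 0.0652 0.012 ] 9334 end x 0.19099174560935228 y [-0.0642  0.0638]
tip table 0.3020496620443289 0.0017142751005765299 0.05196969607607133 0.025220222205867917
```

View pics/w_mouth2.png

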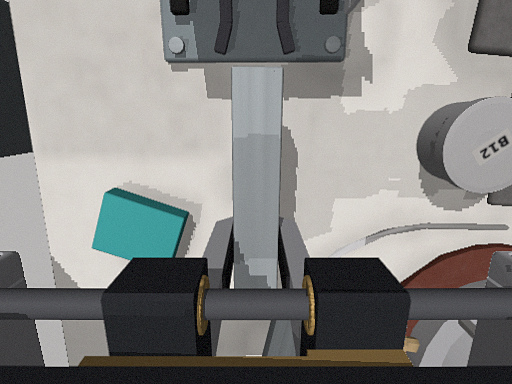

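The mouth is at (256,30), the block is centred within 1 mm of it, and the base outline matches my table frame to under 1 mm. Lower and insert.

```bash
python3 -m crank '[[[0,-0.007,0.1,0,0,0,0.1],[0,-0.007,0.225,0,0,0,0.1],[0,-0.007,0.225,0,0,0,0.1],[0.1,-0.007,0.225,0,0,0,0.1],[0.2,-0.007,0.225,0,0,0,0.1],[0.3,-0.007,0.225,0,0,0,0.1],[0.4,-0.007,0.225,0,0,0,0.1],[0.5,-0.007,0.225,0,0,0,0.1],[0.6,-0.007,0.225,0,0,0,0.1],[0.6,-0.007,0.225,0,0,0,0.1]]]' 55; cat > f.py <<'E'
from g import *
s=arm.get_state(); R=np.array(s["eef_rot"]); tip=np.array(s["tcp_pos"])-OFF*R[:,2]
print("tip table",(tip-H)@X,(tip-H)@Y,tip[2],s["opening"],s["ft_force"])
E
python3 f.py
```

```text
t: 15.15
tcp_pos: [0.4975, -0.0251, -0.0135]
eef_rot: [[-0.031, 1.0, -0.0], [1.0, 0.031, 0.001], [0.001, -0.0, -1.0]]
ft_force: [-1.0, -0.3, -3.4]
opening: 0.0258
grip_force: 54.9
tip table 0.2092381949416207 0.00023727837380095484 0.018541447158934486 0.025790283654445342 [-1.0467 -0.2585 -3.4217]
```

```bash
python3 -m crank '[[[0.02,0,0,0,0,0,0.1],[0.04,0,0,0,0,0,0.1],[0.06,0,0.003,0,0,0,0.1],[0.075,0,0.005,0,0,0,0.1],[0.085,0,0.005,0,0,0,0.1],[0.09,0,0.005,0,0,0,0.1],[0.095,0,0.005,0,0,0,0.1],[0.1,0,0.005,0,0,0,0.1],[0.1,0,0.005,0,0,0,0.1],[0.1,0,0.005,0,0,0,0.1]]]' 55; python3 f.py
```

```text
t: 15.98
tcp_pos: [0.4974, -0.0122, -0.0147]
eef_rot: [[-0.029, 1.0, -0.0], [1.0, 0.029, -0.0], [-0.0, -0.0, -1.0]]
ft_force: [0.8, 0.2, -2.7]
opening: 0.0255
grip_force: 54.9
tip table 0.1962516355882959 0.00044236277192565585 0.017301526604578968 0.025488403732099353 [ 0.8158  0.1626 -2.6962]
```

```bash
python3 -m crank '[[[0.004,0,0,0,0,0,0.1],[0.008,0,0,0,0,0,0.1],[0.012,0,0,0,0,0,0.1],[0.016,0,0,0,0,0,0.1],[0.02,0,0,0,0,0,0.1],[0.02,0,0,0,0,0,0.1],[0.02,0,0,0,0,0,0.1],[0.02,0,0,0,0,0,0.1],[0.02,0,0,0,0,0,0.1],[0.02,0,0,0,0,0,0.1]]]' 55; python3 f.py
```

```text
t: 16.82
tcp_pos: [0.4978, -0.0112, -0.0143]
eef_rot: [[-0.03, 1.0, 0.001], [1.0, 0.03, -0.004], [-0.004, 0.001, -1.0]]
ft_force: [-0.7, -7.0, -2.5]
opening: 0.0259
grip_force: 54.9
tip table 0.19520235825505095 0.000845401432222241 0.017721992082250115 0.0258522938113727 [-0.7037 -6.9562 -2.5114]
```

Contact at 7 N at the expected place. Lower a hair, release, back off and check.

```bash
python3 -m crank '[[[0.005,0,0.007,0,0,0,0.1],[0.005,0,0.007,0,0,0,0.45],[0.005,0,0.007,0,0,0,0.45],[0,0,0.007,0,0,0,0.45],[0,0,0.007,0,0,0,0.45],[0,0,-0.2,0,0,0,0.45],[0,0,-0.45,0,0,0,0.45],[-0.1,0,-0.7,0,0,0,0.45],[-0.3,0,-0.95,0,0,0,0.45],[-0.5,0,-1,0,0,0,0.45]]]' 55; cat > i.py <<'E'
from g import *
p=arm.grab_frame("wrist"); w=cloud(p,p["z_map"]>0)-H; t=np.c_[w@X,w@Y,w[:,2]]
m=(abs(t[:,2]-.042)<.005)&(abs(t[:,1])<.025)&(t[:,0]>.165)&(t[:,0]<.26); b=t[m]
print("block top",m.sum(),np.percentile(b,[.5,99.5],axis=0),np.median(b[:,2]))
for x in (.18,.2,.22,.235): 
    q=b[abs(b[:,0]-x)<.006]; 
    if len(q): print(x,np.percentile(q[:,1],[1,99]),np.median(q[:,2]))
h=.055
m=(abs(t[:,1])<.055)&(abs(t[:,1])>.03)&(t[:,0]>.05)&(t[:,0]<.145)&(t[:,2]>.02)&(t[:,2]<.1)
if m.sum()>100: f=np.polyfit(t[m,0],t[m,2],1); print("plate",np.arctan(f[0]),f)
for th in (.42,.40): print(gt(onplate(.158,.055,th),th),gt(onplate(.158,.016,th),th))
E
python3 i.py
```

```text
t: 17.65
tcp_pos: [0.503, -0.084, 0.1411]
eef_rot: [[-0.033, 0.999, 0.009], [0.999, 0.033, -0.002], [-0.002, 0.009, -1.0]]
ft_force: [1.0, 0.1, 0.4]
opening: 0.0424
grip_force: 0.0
block top 1793 [[ 0.1652 -0.0124  0.0402]
 [ 0.237   0.0134  0.044 ]] 0.04212123516704431
0.18 [-0.0124  0.0132] 0.04217459059941286
0.2 [-0.0115  0.0134] 0.04222930554747088
0.22 [-0.0117  0.0127] 0.04201500546259718
0.235 [-0.0118  0.0128] 0.04194650857479771
plate 0.4247421639853493 [0.4523 0.0245]
[ 0.9424 -0.0388  0.264   0.0018 -0.0654 -0.0006] [ 0.8385 -0.0415  0.5024  0.0018 -0.0654 -0.0006]
[ 0.9313 -0.039   0.2822  0.0018 -0.0622 -0.0005] [ 0.8323 -0.0417  0.5226  0.0018 -0.0622 -0.0005]
```

The block is home: outer end at x=0.237, top at 0.042. The plate is at 0.42 rad. Regrip the knob.

```bash
python3 -m crank '[[[0.2,-0.04,0,0,-0.015,0,0.45],[0.45,-0.04,0,0,-0.03,0,0.45],[0.7,-0.04,0.05,0,-0.045,0,0.45],[0.942,-0.04,0.15,0,-0.06,0,0.45],[0.942,-0.04,0.264,0.0018,-0.0654,0,0.45],[0.942,-0.04,0.264,0.0018,-0.0654,0,0.45],[0.942,-0.04,0.264,0.0018,-0.0654,0,0.45],[0.942,-0.04,0.264,0.0018,-0.0654,0,0.45],[0.942,-0.04,0.264,0.0018,-0.0654,0,0.45],[0.942,-0.04,0.264,0.0018,-0.0654,0,0.45]]]' 30; python3 -c "
from g import *
for th in (.42,): print(gt(onplate(.158,.055,th),th),gt(onplate(.158,.016,th),th))"
```

```text
t: 18.53
tcp_pos: [0.4905, 0.055, 0.0972]
eef_rot: [[-0.024, 1.0, 0.001], [0.917, 0.022, -0.399], [-0.399, -0.008, -0.917]]
ft_force: [0.3, 0.1, -0.3]
opening: 0.0422
grip_force: 0.0
[-0.0475  0.03   -0.0105 -0.0016 -0.0016 -0.0004] [-0.05    0.0326  0.2495 -0.0016 -0.0016 -0.0004]
```

```bash
python3 -m crank '[[[-0.05,0.03,0,-0.0016,-0.0016,0,0.45],[-0.05,0.03,0.1,-0.0016,-0.0016,0,0.45],[-0.05,0.03,0.2,-0.0016,-0.0016,0,0.45],[-0.05,0.03,0.25,-0.0016,-0.0016,0,0.45],[-0.05,0.03,0.25,-0.0016,-0.0016,0,0.45],[-0.05,0.03,0.25,-0.0016,-0.0016,0,0.05],[-0.05,0.03,0.25,-0.0016,-0.0016,0,0.05],[-0.05,0.03,0.25,-0.0016,-0.0016,0,0.05],[-0.05,0.03,0.25,-0.0016,-0.0016,0,0.05],[-0.05,0.03,0.25,-0.0016,-0.0016,0,0.05]]]' 30; python3 - <<'E'
from g import *
s=arm.get_state(); R=np.array(s["eef_rot"]); tip=np.array(s["tcp_pos"])-OFF*R[:,2]-H-.016*Z
v=np.array([tip@X,tip[2]]); th0=.42
d=v@[np.cos(th0),np.sin(th0)]; h=v@[-np.sin(th0),np.cos(th0)]; print(d,h,s["opening"],s["grip_force"],s["ft_force"])
for th in (.42,.38,.34,.30,.262,.25): print(th,gt(onplate(d,h,th),th))
E
```

```text
t: 19.37
tcp_pos: [0.4965, 0.0356, 0.0651]
eef_rot: [[-0.029, 0.999, 0.016], [0.912, 0.033, -0.408], [-0.408, 0.003, -0.913]]
ft_force: [4.2, -1.2, -1.8]
opening: 0.0153
grip_force: 30.0
0.15560260083459423 0.016316815069822993 0.015278019536534432 30.004279911518097 [ 4.2275 -1.1513 -1.8307]
0.42 [ 0.0001 -0.0059 -0.      0.0007  0.0001  0.0004]
0.38 [ 0.0052 -0.0061  0.0414  0.0007  0.0065  0.0004]
0.34 [ 0.0119 -0.0062  0.0825  0.0007  0.0128  0.0004]
0.3 [ 0.0202 -0.0064  0.1234  0.0007  0.0192  0.0004]
0.262 [ 0.0296 -0.0065  0.1619  0.0006  0.0252  0.0004]
0.25 [ 0.0329 -0.0066  0.174   0.0006  0.0272  0.0004]
```

```bash
python3 -m crank '[[[0.002,0,0.02,0,0.003,0,0.05],[0.005,0,0.041,0,0.0065,0,0.05],[0.008,0,0.062,0,0.0097,0,0.05],[0.012,0,0.0825,0,0.0128,0,0.05],[0.016,0,0.103,0,0.016,0,0.05],[0.02,0,0.123,0,0.0192,0,0.05],[0.025,0,0.142,0,0.022,0,0.05],[0.029,0,0.157,0,0.0245,0,0.05],[0.03,0,0.163,0,0.0252,0,0.05],[0.03,0,0.163,0,0.0252,0,0.05]]]' 30; cat > j.py <<'E'
from g import *
p=arm.grab_frame("wrist"); w=cloud(p,p["z_map"]>0)-H; t=np.c_[w@X,w@Y,w[:,2]]
m=(abs(t[:,1])<.055)&(abs(t[:,1])>.03)&(t[:,0]>.05)&(t[:,0]<.14)
for _ in range(4):
    f=np.polyfit(t[m,0],t[m,2],1) if _ else (np.tan(.27),.0245)
    m=(abs(t[:,1])<.055)&(abs(t[:,1])>.03)&(t[:,0]>.05)&(t[:,0]<.14)&(abs(t[:,2]-np.polyval(f,t[:,0]))<(.01 if _<2 else .003))
print("plate",m.sum(),np.arctan(f[0]),f)
s=arm.get_state(); R=np.array(s["eef_rot"]); print(s["tcp_pos"],s["ft_force"],s["ft_torque"],s["grip_force"])
E
python3 j.py
```

```text
t: 20.2
tcp_pos: [0.4966, 0.0295, 0.0407]
eef_rot: [[-0.028, 1.0, 0.011], [0.966, 0.03, -0.257], [-0.257, 0.003, -0.966]]
ft_force: [6.2, 0.8, 0.1]
opening: 0.015
grip_force: 30.0
plate 10589 0.25935639626852713 [0.2653 0.0245]
[0.4966 0.0295 0.0407] [6.2795 1.109  1.6543] [ 0.2524 -1.1821  0.2953] 30.004815459251404
```

```bash
python3 -m crank '[[[0,0.003,0.003,0,0,0,0.05],[0,0.006,0.006,0,0,0,0.05],[0,0.006,0.009,0,0,0,0.05],[0,0.006,0.012,0,0,0,0.05],[0,0.006,0.014,0,0,0,0.05],[0,0.006,0.014,0,0,0,0.05],[0,0.006,0.014,0,0,0,0.05],[0,0.006,0.014,0,0,0,0.05],[0,0.006,0.014,0,0,0,0.05],[0,0.006,0.014,0,0,0,0.05]]]' 30; python3 j.py
```

```text
t: 21.08
tcp_pos: [0.4966, 0.0291, 0.04]
eef_rot: [[-0.029, 1.0, 0.009], [0.966, 0.03, -0.258], [-0.258, 0.001, -0.966]]
ft_force: [0.8, 3.3, 11.3]
opening: 0.0151
grip_force: 30.0
plate 10636 0.25512675380708427 [0.2608 0.0245]
[0.4966 0.0291 0.04  ] [ 1.6318  2.7524 11.943 ] [ 0.0238 -0.3088  0.1004] 30.00262588262558
```

The 12 N reaction shows the plate rests on the block. Release, retreat, and measure the slab in the plate frame.

```bash
python3 -m crank '[[[0,0.005,0,0,0,0,0.4],[0,0.005,0,0,0,0,0.4],[0,0.005,0,0,0,0,0.4],[0,0.005,-0.15,0,0,0,0.5],[0,0.005,-0.4,0,0,0,0.6],[0,0,-0.65,0,0,0,0.7],[0.1,0,-0.65,0,0,0,0.7],[0.1,0,-0.65,0,0,0,0.7],[0.1,0,-0.65,0,0,0,0.7],[0.1,0,-0.65,0,0,0,0.7]]]' 30; cat > k.py <<'E'
from g import *
TH=.26
def pl(w): # plate coords: d from hinge, y, h above underside
    v=w-H-.016*Z; return np.c_[v@X*np.cos(TH)+v[:,2]*np.sin(TH), v@Y, -v@X*np.sin(TH)+v[:,2]*np.cos(TH)]
def slab(n=None):
    p=arm.grab_frame("wrist"); 
    if n: save(p,n)
    t=pl(cloud(p,p["z_map"]>0))
    m=(abs(t[:,2]-.026)<.004)&(t[:,0]>.022)&(t[:,0]<.14)&(abs(t[:,1])<.058); q=t[m]
    print("slab n",m.sum(),"h",np.median(q[:,2]))
    R=cv2.minAreaRect((q[:,:2]*1000).astype(np.float32)); print(R)
    x=(abs(t[:,1])<.055)&(t[:,0]>.07)&(t[:,0]<.14)&(abs(t[:,2]-.008)<.004); f=np.polyfit(t[x,0],t[x,2],1); print("plate resid angle",f)
    k=(t[:,2]>.019)&(t[:,2]<.025)&(t[:,0]>0)&(t[:,0]<.03)&(abs(t[:,1])<.05); 
    if k.sum()>20: print("toe bar d",np.percentile(t[k,0],[1,50,99]))
    return p
if __name__=="__main__":
    slab("w_slab")
E
python3 k.py
```

```text
t: 21.97
tcp_pos: [0.4919, 0.0678, 0.1262]
eef_rot: [[-0.031, 1.0, 0.001], [0.965, 0.031, -0.26], [-0.26, -0.007, -0.965]]
ft_force: [0.0, -0.7, -0.1]
opening: 0.0654
grip_force: 0.0
slab n 4312 h 0.025853627705058613
((60.22665023803711, -8.506059646606445), (50.151607513427734, 63.551292419433594), 84.52851104736328)
plate resid angle [-0.0045  0.0081]
toe bar d [0.0089 0.0146 0.028 ]
```

View pics/w_slab.png

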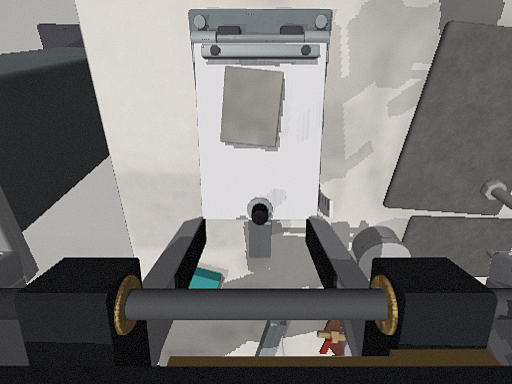

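The slab (252,106) sits centred 60 mm from the hinge, y=-8.5 mm, askew by 5.5°. I'll grip it by its sides, aligned to it.

```bash
cat > l.py <<'E'
from k import *
n=np.cos(TH)*Z-np.sin(TH)*X
def Rs(deg): return Ro.from_rotvec(n*np.radians(deg)).as_matrix()@tool(TH)
def tgt(d,y,h,deg): return gt(onplate(d,h,TH,y),Rt=Rs(deg))
def where():
    s=arm.get_state(); R=np.array(s["eef_rot"]); tip=np.array(s["tcp_pos"])-OFF*R[:,2]
    u=np.c_[np.cos(TH)*X+np.sin(TH)*Z,Y,n]; f=np.array(s["ft_force"])@u
    print("tip d,y,h",pl(tip[None])[0]*1000,"yaw",np.degrees(Ro.from_matrix(R@tool(TH).T).as_rotvec()@n),"F plate",f,"grip",s["grip_force"],s["opening"])
E
python3 -c "
from l import *
where(); print(tgt(.0602,-.0085,.06,-5.5)); print(tgt(.0602,-.0085,.0115,-5.5))"
```

```text
tip d,y,h [140.5787  -2.4322 108.6311] yaw 0.18206302552398507 F plate [1.5916 0.2727 0.2247] grip 0.0 0.06563620399125257
[ 0.5378 -0.0354  0.3226 -0.001   0.0006  0.0158]
[ 0.5389 -0.0334  0.646  -0.001   0.0006  0.0158]
```

```bash
python3 -m crank '[[[0.2,-0.035,0,0,0,0.01,0.75],[0.4,-0.035,0.05,0,0,0.0158,0.75],[0.538,-0.035,0.2,-0.001,0,0.0158,0.75],[0.538,-0.035,0.32,-0.001,0,0.0158,0.75],[0.538,-0.035,0.32,-0.001,0,0.0158,0.75],[0.538,-0.035,0.32,-0.001,0,0.0158,0.75],[0.538,-0.035,0.32,-0.001,0,0.0158,0.75],[0.538,-0.035,0.32,-0.001,0,0.0158,0.75],[0.538,-0.035,0.32,-0.001,0,0.0158,0.75],[0.538,-0.035,0.32,-0.001,0,0.0158,0.75]]]' 20; python3 -c "
from l import *
where(); print(tgt(.0602,-.0085,.0115,-5.5))"
```

```text
t: 22.85
tcp_pos: [0.4878, 0.1338, 0.0623]
eef_rot: [[0.07, 0.997, 0.015], [0.964, -0.064, -0.259], [-0.257, 0.032, -0.966]]
ft_force: [0.5, 0.0, 0.1]
opening: 0.0707
grip_force: 0.0
tip d,y,h [60.1816 -5.2059 63.8593] yaw -5.622617095926293 F plate [0.0017 0.4668 0.1136] grip 0.0 0.07069036962986582
[-0.0013 -0.0259  0.3489  0.0012  0.0003 -0.0003]
```

```bash
python3 -m crank '[[[0,-0.02,0.12,0,0,0,0.75],[0,-0.02,0.24,0,0,0,0.75],[0,-0.02,0.345,0.001,0,0,0.75],[0,-0.02,0.345,0.001,0,0,0.75],[0,-0.02,0.345,0.001,0,0,0.75],[0,-0.02,0.345,0.001,0,0,0.4],[0,-0.02,0.345,0.001,0,0,0.4],[0,-0.02,0.345,0.001,0,0,0.4],[0,-0.02,0.345,0.001,0,0,0.4],[0,-0.02,0.345,0.001,0,0,0.4]]]' 20; python3 -c "
from l import *
where(); slab(); print(tgt(.0602,-.0085,.0115,0));print(tgt(.055,-.0085,.0115,0))"
```

```text
t: 23.68
tcp_pos: [0.4855, 0.1211, 0.0121]
eef_rot: [[0.069, 0.998, 0.009], [0.964, -0.065, -0.259], [-0.257, 0.026, -0.966]]
ft_force: [-1.5, 1.4, 3.6]
opening: 0.0498
grip_force: 20.0
tip d,y,h [59.5183 -7.6567 12.1297] yaw -5.568294777966966 F plate [-0.4496 -1.4953  3.834 ] grip 20.000470876693726 0.049833793434832505
slab n 7993 h 0.025767689670213822
((59.94301986694336, -8.749961853027344), (73.15486145019531, 64.53118896484375), 84.6932373046875)
plate resid angle [-0.0017  0.0079]
toe bar d [0.0084 0.0134 0.0295]
[-0.0046 -0.0054  0.004   0.0002  0.0003 -0.0155]
[ 0.0299 -0.0087  0.004   0.0002  0.0003 -0.0155]
```

Gripped. Turn it square and slide most of the way down.

```bash
python3 -m crank '[[[0,0,0,0,0,-0.004,0.4],[0,0,0,0,0,-0.008,0.4],[0,0,0,0,0,-0.012,0.4],[0,-0.002,0,0,0,-0.0155,0.4],[0.015,-0.003,0,0,0,-0.0155,0.4],[0.03,-0.005,0,0,0,-0.0155,0.4],[0.045,-0.006,0,0,0,-0.0155,0.4],[0.045,-0.006,0,0,0,-0.0155,0.4],[0.045,-0.006,0,0,0,-0.0155,0.4],[0.045,-0.006,0,0,0,-0.0155,0.4]]]' 20; cat > m.py <<'E'
from l import *
where(); p=arm.grab_frame("wrist"); t=pl(cloud(p,p["z_map"]>0))
m=(abs(t[:,2]-.026)<.0035)&(t[:,0]>.015)&(t[:,0]<.1)&(t[:,1]>-.031)&(t[:,1]<.014); q=t[m]
ys=np.arange(-.028,.012,.004); lo=[];hi=[]
for y in ys:
    b=q[abs(q[:,1]-y)<.002]; lo.append(np.percentile(b[:,0],1)); hi.append(np.percentile(b[:,0],99))
print("lower edge",np.round(np.array(lo)*1000,1),"yaw",np.degrees(np.arctan(np.polyfit(ys,lo,1)[0])))
print("upper edge",np.round(np.array(hi)*1000,1),"yaw",np.degrees(np.arctan(np.polyfit(ys,hi,1)[0])))
k=(t[:,2]>.0195)&(t[:,2]<.0228)&(t[:,0]>0)&(t[:,0]<.026)&(abs(t[:,1])<.045)
if k.sum()>20: print("toe bar d",k.sum(),np.percentile(t[k,0],[1,50,99]))
E
python3 m.py
```

```text
t: 24.57
tcp_pos: [0.4853, 0.1266, 0.0106]
eef_rot: [[-0.028, 1.0, 0.009], [0.965, 0.029, -0.261], [-0.261, 0.001, -0.965]]
ft_force: [1.3, -1.3, 7.0]
opening: 0.0498
grip_force: 20.0
tip d,y,h [53.7479 -7.6938 12.108 ] yaw 0.02485317433101099 F plate [3.124  1.2999 6.3613] grip 20.00079095363617 0.0498117331576799
lower edge [22.1 22.3 22.  22.2 22.3 21.7 22.1 17.3 22.3 22.1] yaw -2.080581228403608
upper edge [84.9 84.6 85.  85.  84.6 84.6 84.6 84.5 84.8 85. ] yaw -0.12885016816594674
toe bar d 2218 [0.0083 0.0131 0.0223]
```

```bash
python3 -m crank '[[[0.004,0,-0.002,0,0,0,0.4],[0.008,0,-0.002,0,0,0,0.4],[0.012,0,-0.002,0,0,0,0.4],[0.016,0,-0.002,0,0,0,0.4],[0.019,0,-0.002,0,0,0,0.4],[0.022,0,-0.002,0,0,0,0.4],[0.024,0,-0.002,0,0,0,0.4],[0.024,0,-0.002,0,0,0,0.4],[0.024,0,-0.002,0,0,0,0.4],[0.024,0,-0.002,0,0,0,0.4]]]' 20; python3 m.py
```

```text
t: 25.45
tcp_pos: [0.4849, 0.13, 0.0098]
eef_rot: [[-0.028, 1.0, 0.008], [0.965, 0.029, -0.261], [-0.261, 0.0, -0.965]]
ft_force: [0.9, -3.0, 6.7]
opening: 0.0496
grip_force: 20.0
tip d,y,h [50.2575 -7.9484 12.1369] yaw 0.024390480826898035 F plate [4.6522 0.7991 5.7164] grip 20.000836551189423 0.04957991318368238
lower edge [18.8 18.6 17.8 18.7 17.3 18.8 18.6 18.9 18.8 18.8] yaw 0.7030444351212717
upper edge [81.4 81.6 81.2 81.5 81.3 81.1 81.4 81.4 81.3 81.3] yaw -0.28216362318579163
toe bar d 2144 [0.0084 0.0131 0.0189]
```

```bash
python3 -m crank '[[[0.002,0,0,0,0,0,0.4],[0.004,0,0,0,0,0,0.4],[0.006,0,0,0,0,0,0.4],[0.008,0,0,0,0,0,0.4],[0.008,0,0,0,0,0,0.4],[0.008,0,0,0,0,0,0.4],[0.008,0,0,0,0,0,0.4],[0.008,0,0,0,0,0,0.4],[0.008,0,0,0,0,0,0.4],[0.008,0,0,0,0,0,0.4]]]' 20; python3 m.py
```

```text
t: 26.33
tcp_pos: [0.4849, 0.1302, 0.0097]
eef_rot: [[-0.028, 1.0, 0.008], [0.964, 0.03, -0.263], [-0.263, 0.0, -0.965]]
ft_force: [-1.1, -4.0, 7.7]
opening: 0.0498
grip_force: 20.0
tip d,y,h [49.9505 -7.9686 12.1293] yaw 0.039635296376400134 F plate [ 5.7959 -1.2085  6.423 ] grip 20.00092327594757 0.04980841390759683
lower edge [18.4 18.2 18.4 18.5 18.6 18.4 17.6 18.4 18.5 18.7] yaw 0.1469542746783977
upper edge [81.  80.8 81.  81.1 81.  81.1 81.4 80.9 81.2 81. ] yaw 0.22895869150451165
toe bar d 2161 [0.0083 0.0129 0.0186]
```

```bash
python3 -m crank '[[[0.002,0,0,0,0,0,0.4],[0.004,0,0,0,0,0,0.4],[0.006,0,0,0,0,0,0.4],[0.008,0,0,0,0,0,0.4],[0.01,0,0,0,0,0,0.4],[0.01,0,0,0,0,0,0.4],[0.01,0,0,0,0,0,0.4],[0.01,0,0,0,0,0,0.4],[0.01,0,0,0,0,0,0.4],[0.01,0,0,0,0,0,0.4]]]' 20; python3 m.py
```

```text
t: 27.22
tcp_pos: [0.4849, 0.1302, 0.0097]
eef_rot: [[-0.029, 1.0, 0.008], [0.964, 0.03, -0.265], [-0.265, -0.0, -0.964]]
ft_force: [0.7, -8.2, 9.7]
opening: 0.0498
grip_force: 20.0
tip d,y,h [49.8804 -7.9392 12.1416] yaw 0.06775254011474055 F plate [10.4367  0.4811  7.2163] grip 20.001012682914734 0.04983185855936622
lower edge [18.5 18.3 18.5 18.5 16.9 18.5 18.2 18.4 17.2 18.6] yaw -0.5347295875310447
upper edge [81.5 81.1 80.8 81.1 81.  80.8 81.  81.1 81.1 81. ] yaw -0.2624566033267794
toe bar d 2125 [0.0083 0.0129 0.0186]
```

The slab no longer moves as the push rises to about 10 N. Both edges are square and its centre is at d=49.9 mm (50 is flush). Handing in while holding.

```bash
python3 -c "
from plant import arm
print(arm.close_job())"
```

```text
the job is handed in; nothing more can be done
None
```

I handed in the job at 27 s of the 64 s limit: the tall block is fully home, the plate rests on it at about 15°, and the arm is holding the slab square and flush against the toe stop with roughly 10 N.

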